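Rake heaped rubber feet into an even layer

TASK

Take the rake from its stand and rake the heaped yellow rubber feet out over the tray's bed into one even layer: all eight lying flat on the bed, none on top of another, at least two in each of the three marked thirds. Rake with the comb resting on the bed, lightly, from the heap's end over to the far third: the bed sinks on springs and must not be pressed with more than 10 N, and the feet must not be squashed or touched with the fingers. When done, hang the rake back in its stand and leave the other things on the bench alone.

Things in the scene. Friction and masses are not known exactly. Their poses are not given: they have to be found in the camera images.
- tray: grey fixed tray, 184 x 284 mm, rim 47 mm high; origin centre of underside. y along its long side, z up. Inside x -85 to 85, y -135 to 135 mm. Blue lines on the bed and rim at y = -45 and +45 mm mark the thirds. The heap starts in the -y third with a gap of about 30 mm to the -y end wall; +y is the far third
- bed: bare aluminium plate, the floor inside the tray; origin at the centre of its top face, about 26 mm above the bench. It floats on springs and sinks without tilting, about 1 mm per 4 N, 6 mm at most
- stand: blue fixed stand, base 110 x 100 mm, with a steel fork that carries the rake's collar; origin on the bench below the rake's axis. Prongs 22 mm apart inside, along x, open to -x (the stem slides in there), tops 125 mm above the bench with 3 mm lips at the tips; the post at +x is no higher, its face 42 mm from the axis
- rake: hand rake, 0.29 kg, hung upright, axes within 0.05 rad of the stand's. Orange grip 26 x 26 mm, 6 to 58 mm above the origin (centre of underside of a 40 mm collar, 6 thick); stem 14 mm. Comb 44 mm along x, 10 thick, rakes along y. Head is telescopic: comb's lower edge 70 to 100 mm below the origin, unknown but stiff (holds 40 N): find it by touch
- foot_0: yellow rubber machine foot, a block 24 x 24 x 14 mm with a dark steel disc in its top and bottom, 22 g; origin at its centre, z across the 14 mm. It starts on the bed, in the lower layer of the heap: three columns along the tray's y, about 50 mm apart in x, two feet each
- foot_1: yellow rubber machine foot, a block 24 x 24 x 14 mm with a dark steel disc in its top and bottom, 22 g; origin at its centre, z across the 14 mm. It starts on the bed, in the lower layer of the heap: three columns along the tray's y, about 50 mm apart in x, two feet each
- foot_2: yellow rubber machine foot, a block 24 x 24 x 14 mm with a dark steel disc in its top and bottom, 22 g; origin at its centre, z across the 14 mm. It starts on the bed, in the lower layer of the heap: three columns along the tray's y, about 50 mm apart in x, two feet each
- foot_3: yellow rubber machine foot, a block 24 x 24 x 14 mm with a dark steel disc in its top and bottom, 22 g; origin at its centre, z across the 14 mm. It starts on the bed, in the lower layer of the heap: three columns along the tray's y, about 50 mm apart in x, two feet each
- foot_4: yellow rubber machine foot, a block 24 x 24 x 14 mm with a dark steel disc in its top and bottom, 22 g; origin at its centre, z across the 14 mm. It starts on the bed, in the lower layer of the heap: three columns along the tray's y, about 50 mm apart in x, two feet each
- foot_5: yellow rubber machine foot, a block 24 x 24 x 14 mm with a dark steel disc in its top and bottom, 22 g; origin at its centre, z across the 14 mm. It starts on the bed, in the lower layer of the heap: three columns along the tray's y, about 50 mm apart in x, two feet each
- foot_6: yellow rubber machine foot, a block 24 x 24 x 14 mm with a dark steel disc in its top and bottom, 22 g; origin at its centre, z across the 14 mm. It starts on top of the lower layer, across the two feet of an outer column
- foot_7: yellow rubber machine foot, a block 24 x 24 x 14 mm with a dark steel disc in its top and bottom, 22 g; origin at its centre, z across the 14 mm. It starts on top of the lower layer, across the two feet of an outer column
- marker: white marker pen with a red cap, 131 mm, lying on the bench; bystander, origin at its underside
- carton: grey boxed unit, 108 x 136 x 48 mm, to the right of the stand; bystander, origin at its underside

How it is judged:
By the outcome, as a careful person would: the job done as asked, in the order asked, and still so for the second after the job is handed in, with the robot touching nothing.
It also fails if it takes over 64 s, if anything falls off the work surface, if the arm or the gripper's body presses on something with over 40 N, if the wrist force passes 120 N, or if a joint passes its speed limit or range.

ROBOT

A 7-joint arm with a two-finger parallel gripper is mounted at the origin on a cart in front of the work surface, level with it; the furniture and walls round the work are solid. World frame = base frame: x ahead of the robot, y to its left, z up, the work surface at z = 0. Lengths are in m, angles in rad, forces in N, time in s.
With the tool pointing down it reaches from about 0.4 to 0.85 m from the base axis. Payload 4.5 kg.
Tool frame: the origin (TCP) lies midway between the tips of the shut fingers; the grasp point (between the pads) lies 19 mm behind it; x points along the fingers, z is the direction in which the jaws open and shut, and the axes are right-handed (so a half turn about x gives the same grasp; the last joint's range is limited). The gripper opens to 85 mm and grips with 20 to 120 N. Pads are 22 mm wide; open, the fingers measure 114 mm over their backs; the gripper's body (76 mm by 85 mm) begins 54 mm behind the grasp point. The pads swing forward as they close: fully open they stand 13 mm farther back than shut.
Start: joints at [-1.222, 0.689, -0.195, 1.565, 0.157, 0.902, -0.215], TCP at [0.193, 0.594, 0.231] pointing down, gripper open.
Joint ranges: [-3.01, 3.01], [-0.46, 2.08], [-1.47, 1.51], [0.13, 2.56], [-1, 4.14], [0.04, 2.09], [-2.66, 2.66]. Speed limits (rad/s): [2.57, 2.57, 3.14, 3.14, 3.14, 3.14, 3.14].

INTERFACE

Orientations are given as a rotation vector (axis times angle).
In Python, from plant import manip, imaging gives the robot as it stands. The module is installed in compiled form; this text tells all that it offers.
- The arm moves only by the tool send_rows, never from a script. Its argument "rows" is a list of rows, each a list of 7 numbers: the closure in counts, from 0 (fully open) to 255 (shut), then the shift along the tool's x, y, z in m, then the turn, a rotation vector about the tool's x, y, z in degrees. A call has 1 to 5 rows; each row is the pose to reach, as a shift and turn from the pose commanded when the call began, along the tool's axes at that moment; what a row does not reach only later rows make up. A row lasts 1/12 s, in which the tool goes at most 41.7 mm and 7.16 degrees, less where a joint would pass 70% of its speed; a pose out of reach is approached as far as the arm can. A call with a gripper value outside its range is refused whole. The fingers move at their own pace and stop on an object; "force" is the grip in N (left out, the last holds). Time passes only in rows, so rows that repeat a pose let the fingers close. It gives the time, the measured TCP pose, the force and the opening at its end, in the units of the state.
- manip.read_state(): the state, without advancing time (a new reading comes with each control period).
- imaging.read_camera(name): name is "side" or "top"; returns the picture (400x640x3 uint8, red, green, blue); there is no depth.
- imaging.get_calibration(name): a dict with "K" (3x3 intrinsics, pixels), "world_to_cam" (4x4, takes a point from world to camera coordinates). Camera axes: x right, y down, z forward; pixel columns grow to the right and rows downward; lengths in m; the calibration is good to about 2 mm. A picture is of the moment at which its call begins. get_calibration takes no time and is no camera call.
- manip.job_done(): hands the job in, once; it reports no verdict.
The state is a dict: "time_s": time; "qpos": joint angles; "qvel": joint speeds; "tau": joint torques, N m; "ee_pos": TCP position; "ee_rot": TCP orientation; "wrist_force": force on the tool from outside, world axes, zero at the start; "moment": the same for the moment, N m; "width": opening from 0.0 (shut) to 1.0 (fully open).
Only numpy, scipy, OpenCV 4.12 (cv2) and the standard library are available. Lean on these libraries where they do the work, as an engineer would, in place of code of your own. Each camera call takes 0.05 s, during which the arm holds its last target. There are 200 camera calls.

## Working session

There is one attempt and no reset: what is moved stays moved. The work goes in short steps, Python scripts to look and compute and a tool call to move; the robot and the scene stay as the last step left them, time stands still between calls to the robot, and variables do not carry over. Pictures are saved under pics/ and viewed, about 8 in all and at most 12, crops included, and the job is handed in when it is done.

Besides the shell and the picture viewer there is one more tool, called after "Call:" in YAML: its name, and indented under it one key for each argument. send_rows: Moves the arm, as the interface text tells. Its arguments: {"type":"object","properties":{"rows":{"type":"array"},"force":{"type":"number"}},"required":["rows"]}

```bash
mkdir -p pics
python3 - <<'E'
from plant import manip, imaging
import cv2,numpy as np
for n in ("top","side"):
    im=imaging.read_camera(n); cv2.imwrite(f"pics/{n}0.png",im[:,:,::-1])
    c=imaging.get_calibration(n); print(n,np.round(c["K"],1).tolist(),np.round(c["world_to_cam"],4).tolist())
    np.savez(f"{n}.npz",**c)
s=manip.read_state();print(s)
E
```

```text
top [[508.1, 0.0, 317.3], [0.0, 508.1, 201.0], [0.0, 0.0, 1.0]] [[-0.0235, -0.9997, -0.0031, -0.2217], [-0.9927, 0.0237, -0.1184, 0.5882], [0.1184, 0.0003, -0.993, 1.2054], [0.0, 0.0, 0.0, 1.0]]
side [[393.0, 0.0, 314.8], [0.0, 393.0, 203.1], [0.0, 0.0, 1.0]] [[-0.8787, -0.4771, -0.0187, 0.3948], [-0.3058, 0.5923, -0.7455, 0.4004], [0.3667, -0.6493, -0.6663, 0.7033], [0.0, 0.0, 0.0, 1.0]]
{'time_s': 0.1, 'qpos': array([-1.22220872,  0.6899259 , -0.19454178,  1.5662419 ,  0.15733413,
        0.90250971, -0.21512709]), 'qvel': array([ 0.00067032, -0.00148376, -0.00104074, -0.00204118, -0.00083865,
       -0.00059833, -0.00087596]), 'tau': array([-2.99902094e-03, -5.40601766e+01, -1.27106789e+00, -1.58986402e+01,
        9.42206156e-03,  4.41696917e-03, -7.62115832e-06]), 'ee_pos': array([0.19336716, 0.59371698, 0.23054821]), 'ee_rot': array([-0.9754147 ,  1.34311674,  0.97359345]), 'wrist_force': array([ 0.36936187, -0.93922883, -0.59525918]), 'moment': array([ 0.01202902, -0.01382253, -0.05439805]), 'width': 0.9973702122327959}
```

View pics/top0.png

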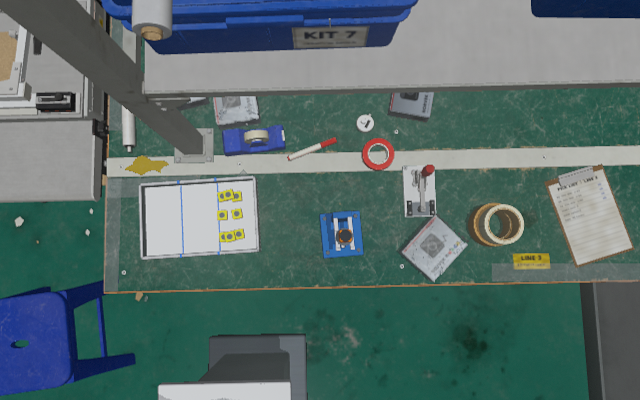

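View pics/side0.png

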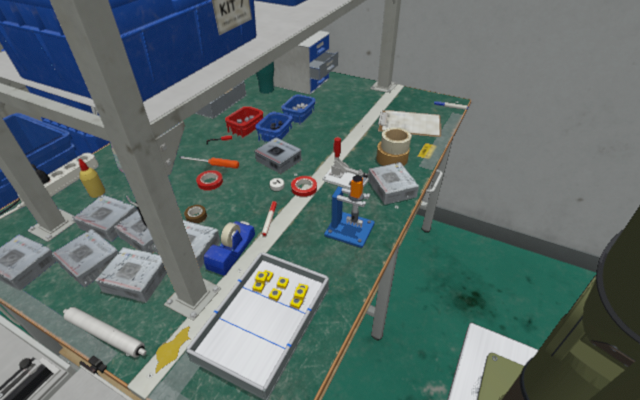

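The top view shows the tray around (199,218) with the heap at its right (world -y), the stand at (341,234) with the rake grip at (345,237), the marker at (312,149) and the carton at (434,248). The side view shows the stand's post on the +x side of the rake. I'll enlarge both to get pixel positions.

```bash
cat > h.py <<'E'
import numpy as np,cv2
from scipy.spatial.transform import Rotation as R
C={n:dict(np.load(f"{n}.npz")) for n in("top","side")}
def back(n,u,v,z):
    K,T=C[n]["K"],C[n]["world_to_cam"]; d=T[:3,:3].T@np.linalg.inv(K)@[u,v,1]; o=-T[:3,:3].T@T[:3,3]
    return o+d*(z-o[2])/d[2]
def proj(n,p):
    K,T=C[n]["K"],C[n]["world_to_cam"]; q=K@(T[:3,:3]@np.asarray(p)+T[:3,3]); return q[:2]/q[2]
E
python3 - <<'E'
import cv2,numpy as np
t=cv2.imread("pics/top0.png");s=cv2.imread("pics/side0.png")
f=lambda i,u0,u1,v0,v1,k:cv2.resize(i[v0:v1,u0:u1],None,fx=k,fy=k,interpolation=cv2.INTER_CUBIC)
o=np.zeros((600,800,3),np.uint8)
def put(im,x,y): o[y:y+im.shape[0],x:x+im.shape[1]]=im
put(f(t,134,264,170,264,4),0,0)       # 520x376
put(f(t,310,375,200,264,4),530,0)     # 260x256
put(f(s,320,390,165,250,4),520,260)   # 280x340
put(f(s,185,335,250,395,1.5),0,380)
put(f(s,240,320,250,314,3.4),235,380)
cv2.imwrite("pics/crop0.png",o)
E
```

```text
(no output)
```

View pics/crop0.png

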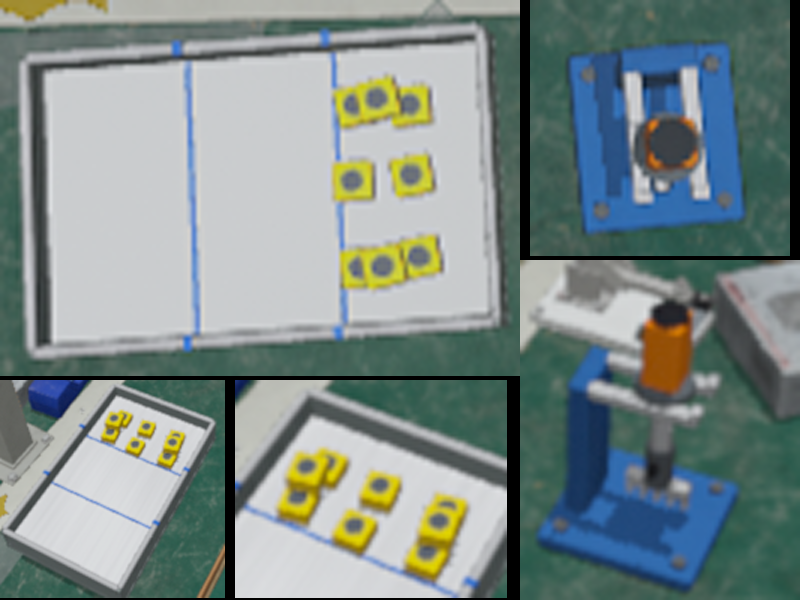

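Run:
```python
from h import *
g=lambda x,y,ox=134,oy=170,x0=0:( (x-x0)/4+ox-0.375,y/4+oy-0.375)
cor=np.array([back("top",*g(*p),.047)[:2] for p in[(23,58),(486,25),(500,327),(32,357)]])
print("tray corners",cor.round(4).tolist(),cor.mean(0))
# tray frame: order TL(+x,+y) TR(+x,-y) BR BL ; fit rigid
m=np.array([[.092,.142],[.092,-.142],[-.092,-.142],[-.092,.142]])
def fit(m,w):
    a=m-m.mean(0);b=w-w.mean(0);th=np.arctan2((a[:,0]*b[:,1]-a[:,1]*b[:,0]).sum(),(a*b).sum());c,s=np.cos(th),np.sin(th);Q=np.array([[c,-s],[s,c]])
    t=w.mean(0)-Q@m.mean(0); return th,t,np.abs(w-(m@Q.T+t)).max()
th,t,e=fit(m,cor);print("tray",th,t,e)
mk=np.array([back("top",*g(*p),.047)[:2] for p in[(177,47),(325,37),(187,344),(338,334)]])
th2,t2,e2=fit(np.array([[.0885,.045],[.0885,-.045],[-.0885,.045],[-.0885,-.045]]),mk);print("marks",th2,t2,e2)
c,s=np.cos(th),np.sin(th);Q=np.array([[c,-s],[s,c]])
for p,z in[((348,105),.04),((376,98),.054),((411,105),.04),((352,181),.04),((411,175),.04),((356,268),.04),((382,265),.054),((421,256),.04)]:
    w=back("top",*g(*p),z)[:2];print("foot",w.round(4),"tray",(Q.T@(w-t)).round(4))
gs=lambda p:g(*p,310,200,530)
for z in(.008,.012):
    b=np.array([back("top",*gs(p),z)[:2] for p in[(570,57),(730,43),(743,217),(588,232)]])
    print("base",b.mean(0),"ang",np.arctan2(*(b[0]-b[1]))-0, [np.linalg.norm(b[i]-b[i-1]).round(4) for i in range(4)], fit(np.array([[.05,.055],[.05,-.055],[-.05,-.055],[-.05,.055]]),b)[0])
for q in[(632,73),(643,200),(689,68),(702,198)]:print("prong",back("top",*gs(q),.125)[:2].round(4))
for z in(.183,.19):print("riptop",back("top",*gs((673,141)),z)[:2])
# side view grip
gd=lambda x,y:((x-520)/4+320-.375,(y-260)/4+165-.375)
print("side top",back("side",*gd(671,312),.187)[:2], "collar",back("side",*gd(665,390),.128)[:2])
```

```text
tray corners [[0.6328, 0.1955], [0.6463, -0.0858], [0.4634, -0.0925], [0.4522, 0.1869]] [0.54869103 0.05104329]
tray 0.04356942916479383 [0.54869103 0.05104329] 0.002352513129301126
marks 0.0429785553178215 [0.54947498 0.0532263 ] 0.001474645933509433
foot [ 6.002e-01 -5.000e-04] tray [ 0.0493 -0.0537]
foot [ 0.6022 -0.02  ] tray [ 0.0504 -0.0733]
foot [ 0.5993 -0.0388] tray [ 0.0467 -0.092 ]
foot [ 0.5537 -0.0028] tray [ 0.0027 -0.0541]
foot [ 0.5565 -0.0386] tray [ 0.0039 -0.0899]
foot [ 0.501  -0.0052] tray [-0.0501 -0.0541]
foot [ 0.5017 -0.0233] tray [-0.0502 -0.0723]
foot [ 0.5073 -0.0444] tray [-0.0455 -0.0936]
base [ 0.50268737 -0.29349523] ang -0.06383925217937332 [np.float64(0.1086), np.float64(0.0999), np.float64(0.1078), np.float64(0.0959)] 0.06376378122682326
base [ 0.50247527 -0.29331195] ang -0.06383925217937404 [np.float64(0.1083), np.float64(0.0996), np.float64(0.1075), np.float64(0.0956)] 0.06376378122682345
prong [ 0.5327 -0.2747]
prong [ 0.4614 -0.2789]
prong [ 0.5348 -0.3069]
prong [ 0.4617 -0.3119]
riptop [ 0.49098441 -0.2935338 ]
riptop [ 0.4906289  -0.29316097]
side top [ 0.48755929 -0.29289829] collar [ 0.48657865 -0.28920804]
```

```bash
cat >> h.py <<'E'
from plant import manip
def pose():
    s=manip.read_state(); return s,np.array(s["ee_pos"]),R.from_rotvec(s["ee_rot"])
def Rt(a,sgn): # tool down, jaws along +-y of a frame with yaw a
    z=sgn*np.array([-np.sin(a),np.cos(a),0]);x=np.array([0,0,-1.]);return R.from_matrix(np.c_[x,np.cross(z,x),z])
def go(target,a,sgn):
    s,p,r=pose(); T=Rt(a,sgn)
    print("t",round(s["time_s"],2),"p",p.round(4),"shift mm",(1e3*r.inv().apply(np.array(target)-p)).round(1),"turn",(r.inv()*T).as_rotvec(degrees=True).round(2),"F",s["wrist_force"].round(2),"M",s["moment"].round(2),"w",round(s["width"],3))
E
python3 - <<'E'
from h import *
s,p,r=pose();print(r.as_matrix().round(3))
for sg in(1,-1):
  go([.42,.28,.26],.064,sg); go([.489,-.293,.26],.064,sg)
E
```

```text
[[-0.    -0.951  0.31 ]
 [-0.002  0.31   0.951]
 [-1.    -0.    -0.002]]
t 0.1 p [0.1934 0.5937 0.2305] shift mm [ -29.  -312.6 -228.2] turn [-2.17e+01 -1.00e-01 -1.00e-02] F [ 0.37 -0.94 -0.6 ] M [ 0.01 -0.01 -0.05] w 0.997
t 0.1 p [0.1934 0.5937 0.2305] shift mm [ -28.1 -555.6 -751.7] turn [-2.17e+01 -1.00e-01 -1.00e-02] F [ 0.37 -0.94 -0.6 ] M [ 0.01 -0.01 -0.05] w 0.997
t 0.1 p [0.1934 0.5937 0.2305] shift mm [ -29.  -312.6 -228.2] turn [ 1.583e+02 -1.000e-02  1.400e-01] F [ 0.37 -0.94 -0.6 ] M [ 0.01 -0.01 -0.05] w 0.997
t 0.1 p [0.1934 0.5937 0.2305] shift mm [ -28.1 -555.6 -751.7] turn [ 1.583e+02 -1.000e-02  1.400e-01] F [ 0.37 -0.94 -0.6 ] M [ 0.01 -0.01 -0.05] w 0.997
```

Call:
send_rows:
  rows:
    - [0,-0.006,-0.032,-0.0235,-4.3,0,0]
    - [0,-0.012,-0.064,-0.047,-8.7,0,0]
    - [0,-0.018,-0.096,-0.07,-13,0,0]
    - [0,-0.024,-0.128,-0.094,-17.4,0,0]
    - [0,-0.03,-0.16,-0.117,-21.7,0,0]

```text
time_s: 0.52
ee_pos: [0.31, 0.4314, 0.2612]
ee_rot: [-1.26, 1.177, 1.259]
wrist_force: [1.5, -0.2, 0.8]
width: 1.001
```

```bash
python3 -c "
from h import *
go([.42,.28,.26],.064,1); go([.489,-.293,.26],.064,1)"
```

```text
t 0.52 p [0.31   0.4314 0.2612] shift mm [   1.3  -99.4 -158.6] turn [ 0.24 -0.06 -0.02] F [ 1.49 -0.16  0.84] M [-0.03 -0.09  0.02] w 1.001
t 0.52 p [0.31   0.4314 0.2612] shift mm [   2.  -129.2 -734.9] turn [ 0.24 -0.06 -0.02] F [ 1.49 -0.16  0.84] M [-0.03 -0.09  0.02] w 1.001
```

Call:
send_rows:
  rows:
    - [0,0,-0.012,-0.036,0,0,0]
    - [0,0,-0.024,-0.072,0,0,0]
    - [0,0,-0.034,-0.108,0,0,0]
    - [0,0,-0.044,-0.144,0,0,0]
    - [0,0,-0.054,-0.18,0,0,0]

```text
time_s: 0.93
ee_pos: [0.375, 0.2553, 0.2611]
ee_rot: [-1.256, 1.179, 1.256]
wrist_force: [0.6, 0.5, -1.0]
width: 1.002
```

Call:
send_rows:
  rows:
    - [0,0,-0.006,-0.037,0,0,0]
    - [0,0,-0.012,-0.074,0,0,0]
    - [0,0,-0.018,-0.111,0,0,0]
    - [0,0,-0.024,-0.148,0,0,0]
    - [0,0,-0.03,-0.185,0,0,0]

```text
time_s: 1.35
ee_pos: [0.4164, 0.0727, 0.2612]
ee_rot: [-1.256, 1.179, 1.257]
wrist_force: [1.2, 0.5, 0.6]
width: 1.002
```

Call:
send_rows:
  rows:
    - [0,0,-0.005,-0.037,0,0,0]
    - [0,0,-0.01,-0.074,0,0,0]
    - [0,0,-0.015,-0.111,0,0,0]
    - [0,0,-0.02,-0.148,0,0,0]
    - [0,0,-0.025,-0.185,0,0,0]

```text
time_s: 1.77
ee_pos: [0.4531, -0.1103, 0.2611]
ee_rot: [-1.256, 1.179, 1.256]
wrist_force: [0.8, 0.8, -0.2]
width: 1.002
```

Call:
send_rows:
  rows:
    - [0,0,-0.005,-0.037,0,0,0]
    - [0,0,-0.01,-0.074,0,0,0]
    - [0,0,-0.015,-0.111,0,0,0]
    - [0,0,-0.02,-0.148,0,0,0]
    - [0,0,-0.02,-0.185,0,0,0]

```text
time_s: 2.18
ee_pos: [0.4857, -0.2933, 0.261]
ee_rot: [-1.256, 1.177, 1.256]
wrist_force: [0.8, -0.7, 0.3]
width: 1.0
```

Run:
```python
from h import *
from plant import imaging
go([.489,-.293,.141],.064,1)
t=imaging.read_camera("top")[:,:,::-1];s=imaging.read_camera("side")[:,:,::-1]
go([.489,-.293,.141],.064,1)
f=lambda i,u0,u1,v0,v1,k:cv2.resize(i[v0:v1,u0:u1],None,fx=k,fy=k,interpolation=cv2.INTER_CUBIC)
cv2.imwrite("pics/c1.png",np.hstack([f(t,290,400,150,300,4),f(s,300,400,100,250,4)[:600]])[:, :800])
```

```text
t 2.18 p [ 0.4857 -0.2933  0.261 ] shift mm [ 1.2e+02 -3.3e+00  1.0e-01] turn [0.02 0.03 0.03] F [ 0.82 -0.66  0.26] M [ 0.01 -0.06  0.07] w 1.0
t 2.28 p [ 0.4835 -0.3     0.2603] shift mm [119.2  -6.1   7.3] turn [-0.64 -0.25 -0.08] F [ 0.69  0.23 -0.42] M [0.01 0.06 0.01] w 0.998
```

View pics/c1.png

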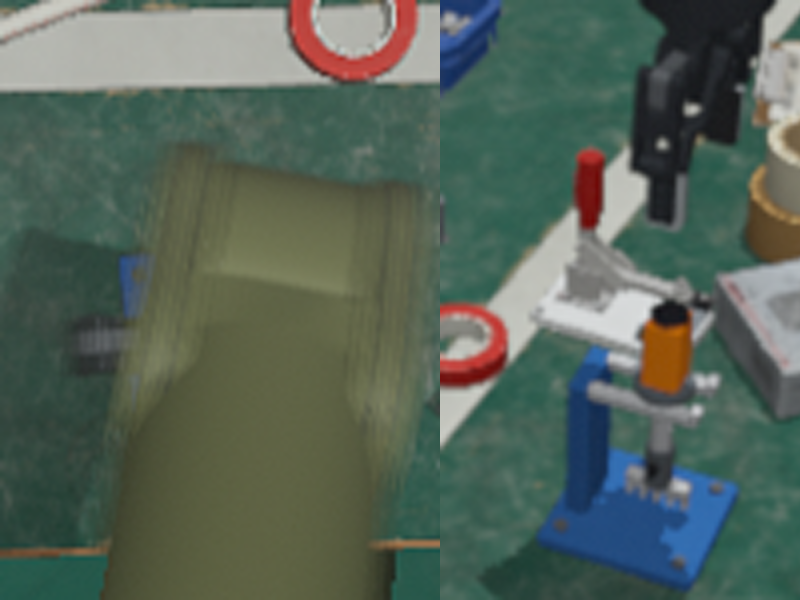

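The top view is mostly blocked by the arm. The side view shows the open jaws above the rake with no obstacles, so I'll start the descent and then correct.

Call:
send_rows:
  rows:
    - [0,0.015,0,0,0,0,0]
    - [0,0.03,0,0,0,0,0]
    - [0,0.03,0,0,0,0,0]
    - [0,0.03,0,0,0,0,0]

```text
time_s: 2.62
ee_pos: [0.4844, -0.291, 0.2306]
ee_rot: [-1.254, 1.179, 1.259]
wrist_force: [0.6, 0.2, 0.6]
width: 1.0
```

```bash
python3 -c "
from h import *
go([.4895,-.2935,.141],.064,1)"
```

```text
t 2.62 p [ 0.4844 -0.291   0.2306] shift mm [89.6 -5.1 -2.9] turn [ 0.03  0.08 -0.12] F [0.65 0.19 0.62] M [-0.04 -0.04 -0.05] w 1.0
```

Call:
send_rows:
  rows:
    - [0,0,-0.005,-0.003,0,0,0]
    - [0,0.025,-0.005,-0.003,0,0,0]
    - [0,0.05,-0.005,-0.003,0,0,0]
    - [0,0.075,-0.005,-0.003,0,0,0]
    - [0,0.09,-0.005,-0.003,0,0,0]

```text
time_s: 3.03
ee_pos: [0.4905, -0.2943, 0.1401]
ee_rot: [-1.256, 1.178, 1.257]
wrist_force: [0.4, 0.8, 0.5]
width: 0.999
```

Call:
send_rows:
  rows:
    - [0,0,0,0,0,0,0]
    - [0,0,0,0,0,0,0]
    - [0,0,0,0,0,0,0]

```text
time_s: 3.28
ee_pos: [0.4918, -0.2948, 0.1428]
ee_rot: [-1.258, 1.177, 1.254]
wrist_force: [0.6, -0.2, 0.8]
width: 0.997
```

Run:
```python
from h import *
from plant import imaging
go([.4895,-.2935,.141],.064,1)
s=imaging.read_camera("side")[:,:,::-1]
go([.4895,-.2935,.141],.064,1)
cv2.imwrite("pics/c2.png",cv2.resize(s[110:250,290:420],None,fx=4,fy=4,interpolation=cv2.INTER_CUBIC))
```

```text
t 3.28 p [ 0.4918 -0.2948  0.1428] shift mm [1.8 2.2 1.5] turn [ 0.   -0.08  0.15] F [ 0.63 -0.18  0.78] M [ 0.02 -0.04 -0.04] w 0.997
t 3.33 p [ 0.4918 -0.2949  0.1429] shift mm [1.9 2.2 1.5] turn [-0.   -0.09  0.18] F [ 0.61 -0.15  0.29] M [-0.02  0.02  0.02] w 0.998
```

View pics/c2.png

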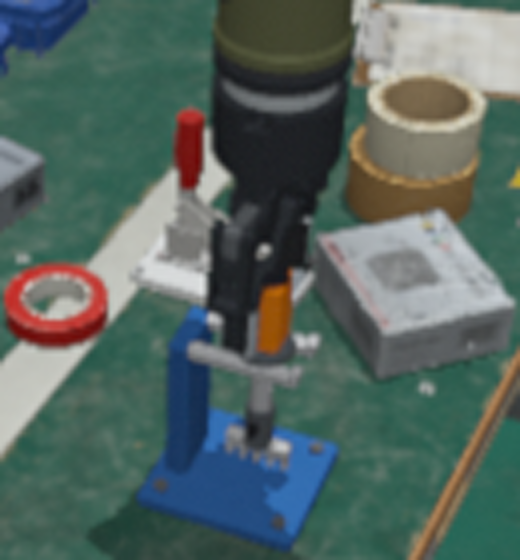

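The side view shows the finger at (232,310) beside the orange grip at (275,320), above the collar and prongs. Closing now.

Call:
send_rows:
  rows:
    - [255,0,0,0,0,0,0]
    - [255,0,0,0,0,0,0]
    - [255,0,0,0,0,0,0]
    - [255,0,0,0,0,0,0]
    - [255,0,0,0,0,0,0]
  force: 70

```text
time_s: 3.75
ee_pos: [0.4903, -0.2942, 0.1415]
ee_rot: [-1.256, 1.178, 1.256]
wrist_force: [-2.1, 1.4, 6.5]
width: 0.3
```

Call:
send_rows:
  rows:
    - [255,0,0,0,0,0,0]
    - [255,0,0,0,0,0,0]
    - [255,0,0,0,0,0,0]

```text
time_s: 4.0
ee_pos: [0.4904, -0.2943, 0.1416]
ee_rot: [-1.256, 1.178, 1.256]
wrist_force: [-1.8, 1.8, 5.5]
width: 0.293
```

```bash
python3 -c "
from h import *
go([.4895,-.2935,.141],.064,1)"
```

```text
t 4.0 p [ 0.4904 -0.2943  0.1416] shift mm [0.6 0.8 0.9] turn [ 0.   -0.    0.01] F [-1.84  1.79  5.53] M [0.11 0.29 0.  ] w 0.293
```

Call:
send_rows:
  rows:
    - [255,-0.005,0,0,0,0,0]
    - [255,-0.012,0,0,0,0,0]
    - [255,-0.012,0,0,0,0,0]
    - [255,-0.012,0,0,0,0,0]

```text
time_s: 4.33
ee_pos: [0.4905, -0.2946, 0.1535]
ee_rot: [-1.257, 1.178, 1.255]
wrist_force: [0.4, 0.4, -3.3]
width: 0.3
```

Call:
send_rows:
  rows:
    - [255,0,0.012,0,0,0,0]
    - [255,0,0.03,0,0,0,0]
    - [255,0,0.05,0,0,0,0]
    - [255,0,0.065,0,0,0,0]
    - [255,0,0.07,0,0,0,0]

```text
time_s: 4.75
ee_pos: [0.4167, -0.2993, 0.1528]
ee_rot: [-1.252, 1.182, 1.258]
wrist_force: [-0.5, 0.1, -2.8]
width: 0.293
```

Call:
send_rows:
  rows:
    - [255,-0.02,0,0,0,0,0]
    - [255,-0.045,0,0,0,0,0]
    - [255,-0.07,0,0,0,0,0]
    - [255,-0.07,0,0,0,0,0]

```text
time_s: 5.08
ee_pos: [0.4241, -0.3, 0.2274]
ee_rot: [-1.264, 1.175, 1.248]
wrist_force: [1.2, -0.1, -2.9]
width: 0.295
```

Run:
```python
from h import *
from plant import imaging
s=imaging.read_camera("side")[:,:,::-1]
go([.5052,-.070,.216],.0433,1)
go([.6032,-.0658,.216],.0433,1)
cv2.imwrite("pics/c3.png",cv2.resize(s[80:280,260:450],None,fx=3,fy=3,interpolation=cv2.INTER_CUBIC))
```

```text
t 5.13 p [ 0.423  -0.2996  0.2254] shift mm [  9.3 -96.7 223.9] turn [ 1.2  -0.17  0.34] F [ 0.36 -0.17 -3.79] M [ 0.04 -0.01  0.  ] w 0.296
t 5.13 p [ 0.423  -0.2996  0.2254] shift mm [   9.8 -194.8  221.8] turn [ 1.2  -0.17  0.34] F [ 0.36 -0.17 -3.79] M [ 0.04 -0.01  0.  ] w 0.296
```

View pics/c3.png

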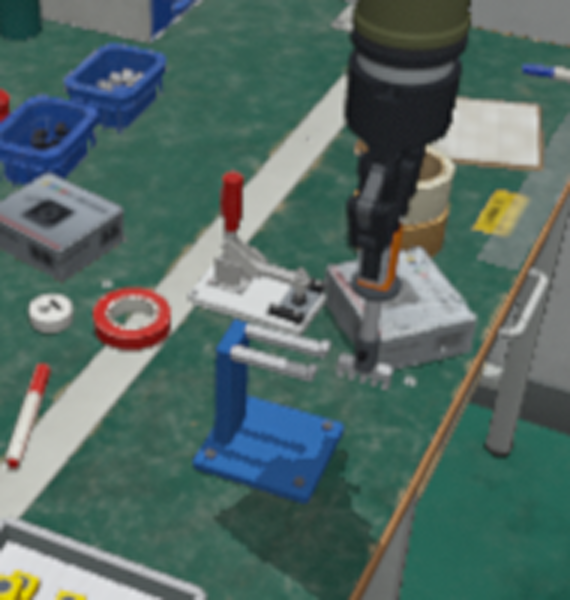

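The rake is out of the stand, held upright, with its comb at crop (365,375). I'll carry it over the +x column's end gap, moving along y first to clear the stand.

Call:
send_rows:
  rows:
    - [255,0,0,0.03,0.4,0,0]
    - [255,0,-0.01,0.065,1.2,0,0]
    - [255,0,-0.035,0.095,1.2,0,0]
    - [255,0,-0.06,0.125,1.2,0,0]
    - [255,0,-0.09,0.15,1.2,0,0]

```text
time_s: 5.55
ee_pos: [0.4998, -0.1409, 0.222]
ee_rot: [-1.239, 1.19, 1.245]
wrist_force: [1.2, -0.9, -3.0]
width: 0.292
```

Call:
send_rows:
  rows:
    - [255,0,-0.03,0.02,0,0,0]
    - [255,0,-0.06,0.04,0,0,0]
    - [255,0,-0.09,0.06,0,0,0]
    - [255,0,-0.105,0.07,0,0,0]
    - [255,0,-0.105,0.07,0,0,0]

```text
time_s: 5.97
ee_pos: [0.6062, -0.0629, 0.2217]
ee_rot: [-1.244, 1.18, 1.246]
wrist_force: [0.3, 0.6, -2.1]
width: 0.296
```

Call:
send_rows:
  rows:
    - [255,0,0,0,0,0,0]
    - [255,0,0,0,0,0,0]
    - [255,0,0,0,0,0,0]
    - [255,0,0,0,0,0,0]

```text
time_s: 6.3
ee_pos: [0.6015, -0.0704, 0.2229]
ee_rot: [-1.239, 1.191, 1.24]
wrist_force: [0.7, -0.3, -3.6]
width: 0.3
```

Run:
```python
from h import *
from plant import imaging
from scipy.optimize import minimize_scalar
u=np.array([260+365/3,80+380/3]);f=lambda z:np.linalg.norm(proj("side",[.423,-.2996,z])-u)
r=minimize_scalar(f,bounds=(.05,.2),method="bounded");print("comb z",r.x,r.fun,"below TCP",.2254-r.x)
go([.6032,-.0658,.216],.0433,1)
im=imaging.read_camera("side")[:,:,::-1]; t=imaging.read_camera("top")[:,:,::-1]
go([.6032,-.0658,.216],.0433,1)
cv2.imwrite("pics/c4.png",cv2.resize(im[150:350,200:400],None,fx=3,fy=3,interpolation=cv2.INTER_CUBIC))
```

```text
comb z 0.1142328723958726 0.9167889773592348 below TCP 0.11116712760412739
t 6.3 p [ 0.6015 -0.0704  0.2229] shift mm [ 6.9 -1.9  4.5] turn [-0.12 -0.04 -0.08] F [ 0.67 -0.3  -3.59] M [ 0.02 -0.03  0.01] w 0.3
t 6.4 p [ 0.602  -0.0699  0.2233] shift mm [ 7.3 -1.4  4.1] turn [-0.09 -0.02 -0.02] F [-1.27 -0.37 -2.77] M [0.01 0.05 0.01] w 0.299
```

View pics/c4.png

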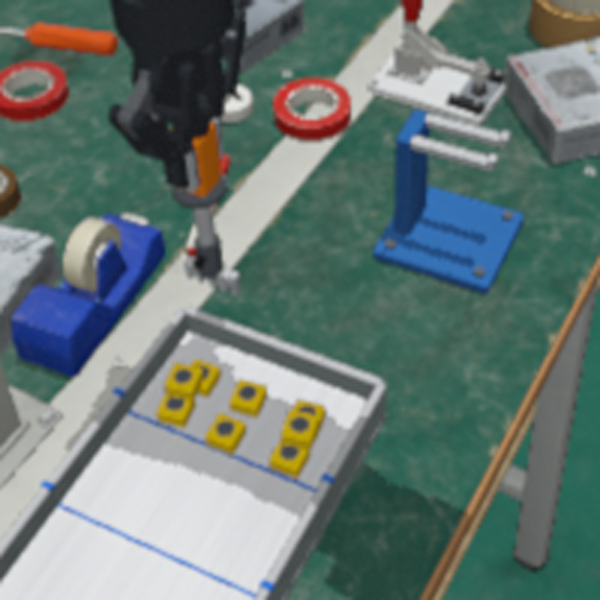

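The side view shows the comb at crop (215,280), beyond the heap's end, and the heap intact at (190,390), (235,410) and (297,435). I'll descend into the gap.

Call:
send_rows:
  rows:
    - [255,0.015,-0.0015,0.004,0,0,0]
    - [255,0.035,-0.0015,0.004,0,0,0]
    - [255,0.055,-0.0015,0.004,0,0,0]
    - [255,0.068,-0.0015,0.004,0,0,0]
    - [255,0.073,-0.0015,0.004,0,0,0]

```text
time_s: 6.82
ee_pos: [0.6022, -0.0654, 0.1483]
ee_rot: [-1.239, 1.192, 1.243]
wrist_force: [-0.7, -0.1, -2.9]
width: 0.294
```

Call:
send_rows:
  rows:
    - [255,0,0,0,0,0,0]
    - [255,0,0,0,0,0,0]
    - [255,0,0,0,0,0,0]
    - [255,0,0,0,0,0,0]

```text
time_s: 7.15
ee_pos: [0.6048, -0.065, 0.1515]
ee_rot: [-1.242, 1.187, 1.239]
wrist_force: [0.0, 0.1, -3.1]
width: 0.298
```

```bash
cat >> h.py <<'E'
def meanF(n=4):
    from plant import imaging
    F=[]
    for i in range(n): imaging.read_camera("side"); F.append(manip.read_state()["wrist_force"])
    print("meanF",np.mean(F,0).round(2),"sd",np.std(F,0).round(2),"z",manip.read_state()["ee_pos"][2].round(5))
E
python3 -c "
from h import *
meanF();go([.6032,-.0658,.14],.0433,1)"
```

```text
meanF [ 0.27 -0.24 -2.45] sd [0.28 0.41 0.44] z 0.1508
t 7.35 p [ 0.6042 -0.0649  0.1508] shift mm [10.8  1.  -0.8] turn [-0.02 -0.    0.05] F [ 0.5   0.22 -2.15] M [-0.04  0.01 -0.01] w 0.297
```

Call:
send_rows:
  rows:
    - [255,0.002,0,-0.001,0,0,0]
    - [255,0.004,0,-0.001,0,0,0]
    - [255,0.006,0,-0.001,0,0,0]
    - [255,0.007,0,-0.001,0,0,0]
    - [255,0.007,0,-0.001,0,0,0]

```text
time_s: 7.77
ee_pos: [0.6036, -0.0659, 0.1428]
ee_rot: [-1.24, 1.189, 1.242]
wrist_force: [0.1, -0.4, -2.1]
width: 0.297
```

```bash
python3 -c "
from h import *
meanF()"
```

```text
meanF [-0.07 -0.25 -2.82] sd [0.23 0.28 0.32] z 0.1433
```

Call:
send_rows:
  rows:
    - [255,0.0005,0,0,0,0,0]
    - [255,0.001,0,0,0,0,0]
    - [255,0.0015,0,0,0,0,0]
    - [255,0.0015,0,0,0,0,0]

```text
time_s: 8.3
ee_pos: [0.6039, -0.0659, 0.1417]
ee_rot: [-1.241, 1.189, 1.241]
wrist_force: [-0.2, -0.2, -3.5]
width: 0.298
```

```bash
python3 -c "
from h import *
meanF()"
```

```text
meanF [ 0.27  0.13 -2.65] sd [0.67 0.52 0.23] z 0.1418
```

Call:
send_rows:
  rows:
    - [255,0.0005,0,0,0,0,0]
    - [255,0.001,0,0,0,0,0]
    - [255,0.0015,0,0,0,0,0]
    - [255,0.0015,0,0,0,0,0]

```text
time_s: 8.83
ee_pos: [0.6039, -0.0659, 0.1401]
ee_rot: [-1.241, 1.189, 1.241]
wrist_force: [-1.2, -1.0, -3.8]
width: 0.293
```

```bash
python3 -c "
from h import *
meanF()"
```

```text
meanF [ 0.03 -0.18 -2.7 ] sd [0.59 0.56 0.4 ] z 0.14029
```

Call:
send_rows:
  rows:
    - [255,0.0005,0,0,0,0,0]
    - [255,0.001,0,0,0,0,0]
    - [255,0.0015,0,0,0,0,0]
    - [255,0.0015,0,0,0,0,0]

```text
time_s: 9.37
ee_pos: [0.6041, -0.0659, 0.1391]
ee_rot: [-1.241, 1.188, 1.24]
wrist_force: [-0.4, -0.4, 0.5]
width: 0.296
```

```bash
python3 -c "
from h import *
meanF()"
```

```text
meanF [-0.99  0.18  0.98] sd [0.41 0.16 0.27] z 0.13904
```

The comb touches the bed at TCP z ≈ 0.1399, at about 3.7 N. I'll raise it about 18 mm to topple the upper foot forward, return, and then rake on the bed.

Call:
send_rows:
  rows:
    - [255,-0.006,0,0,0,0,0]
    - [255,-0.013,0,0,0,0,0]
    - [255,-0.018,0,0,0,0,0]
    - [255,-0.019,0,0,0,0,0]
    - [255,-0.019,0,0,0,0,0]

```text
time_s: 9.98
ee_pos: [0.6044, -0.0659, 0.1584]
ee_rot: [-1.241, 1.188, 1.24]
wrist_force: [0.3, -0.4, -3.6]
width: 0.295
```

Call:
send_rows:
  rows:
    - [255,0,0,0.007,0,0,0]
    - [255,0,0,0.015,0,0,0]
    - [255,0,0,0.023,0,0,0]
    - [255,0,0,0.031,0,0,0]
    - [255,0,0,0.038,0,0,0]

```text
time_s: 10.4
ee_pos: [0.6021, -0.026, 0.1576]
ee_rot: [-1.241, 1.187, 1.243]
wrist_force: [-0.4, 0.1, -2.4]
width: 0.295
```

```bash
python3 -c "
from h import *
go([.6032,-.0658,.158],.0433,1)"
```

```text
t 10.4 p [ 0.6021 -0.026   0.1576] shift mm [ -0.4   0.7 -39.8] turn [ 0.07  0.05 -0.02] F [-0.41  0.11 -2.42] M [-0.01  0.02 -0.03] w 0.295
```

Call:
send_rows:
  rows:
    - [255,0,0,0.008,0,0,0]
    - [255,0,0,0.017,0,0,0]
    - [255,0,0,0.026,0,0,0]
    - [255,0,0,0.035,0,0,0]
    - [255,0,0,0.042,0,0,0]

```text
time_s: 10.82
ee_pos: [0.6004, 0.0158, 0.1578]
ee_rot: [-1.241, 1.187, 1.242]
wrist_force: [-0.4, 0.4, -3.0]
width: 0.298
```

Call:
send_rows:
  rows:
    - [255,0,0,0,0,0,0]
    - [255,-0.003,0,-0.015,0,0,0]
    - [255,-0.005,0,-0.035,0,0,0]
    - [255,-0.005,0,-0.055,0,0,0]
    - [255,-0.005,0,-0.075,0,0,0]

```text
time_s: 11.23
ee_pos: [0.6038, -0.0623, 0.1629]
ee_rot: [-1.241, 1.189, 1.24]
wrist_force: [-0.0, -0.3, -2.1]
width: 0.293
```

Run:
```python
from h import *
from plant import imaging
im=imaging.read_camera("side")[:,:,::-1]
go([.6032,-.0658,.1397],.0433,1)
cv2.imwrite("pics/c5.png",cv2.resize(im[200:400,180:340],None,fx=3,fy=3,interpolation=cv2.INTER_CUBIC))
```

```text
t 11.28 p [ 0.6036 -0.0694  0.1626] shift mm [22.9  0.2  3.8] turn [-0.42 -0.36 -0.03] F [-0.49 -4.69 -3.23] M [-0.52  0.03 -0.03] w 0.296
```

View pics/c5.png

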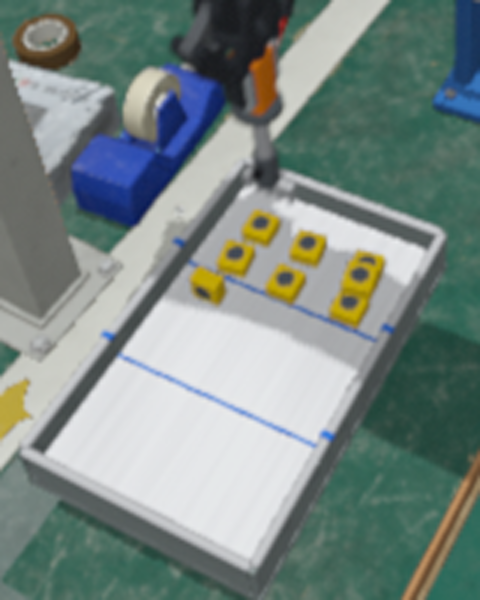

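The upper foot has left the stack and now stands tilted or on edge at crop (208,287), just past the first blue line. The other feet are in place. I'll look closer before pushing it.

Run:
```python
from h import *
from plant import imaging
im=imaging.read_camera("side")[:,:,::-1]; t=imaging.read_camera("top")[:,:,::-1]
go([.6032,-.0658,.1397],.0433,1)
f=lambda i,u0,u1,v0,v1,k:cv2.resize(i[v0:v1,u0:u1],None,fx=k,fy=k,interpolation=cv2.INTER_CUBIC)
cv2.imwrite("pics/c6.png",np.hstack([f(im,230,310,265,325,5)[:300],f(t,180,260,180,240,5)]))
Q=np.array([[np.cos(.0433),-np.sin(.0433)],[np.sin(.0433),np.cos(.0433)]])
for z in(.036,.04):print(Q.T@(back("side",249,295.5,z)[:2]-[.549,.052]))
```

```text
t 11.38 p [ 0.6035 -0.0645  0.1626] shift mm [22.9  0.3 -1.2] turn [-0.31 -0.13 -0.03] F [ 0.56  0.68 -2.88] M [ 0.02 -0.02  0.05] w 0.298
[ 0.05070484 -0.02530941]
[ 0.04868695 -0.02316774]
```

View pics/c6.png

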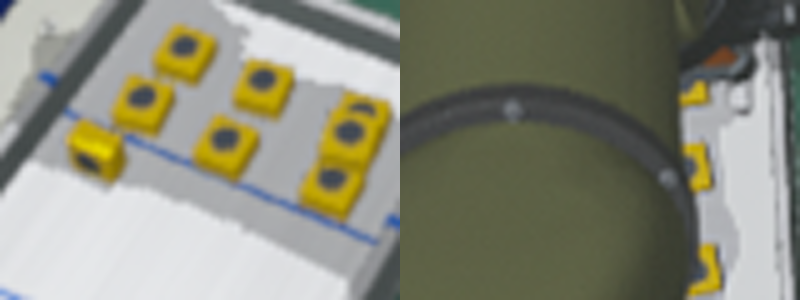

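The side crop shows the toppled foot standing on its edge at crop (97,150), disc facing +y, about 10 mm clear of the front foot. I'll push its upper edge forward with the comb at the same raised height so it tips flat.

Call:
send_rows:
  rows:
    - [255,0.004,0,0.012,0,0,0]
    - [255,0.004,0,0.03,0,0,0]
    - [255,0.004,0,0.05,0,0,0]
    - [255,0.004,0,0.065,0,0,0]
    - [255,0.004,0,0.073,0,0,0]

```text
time_s: 11.8
ee_pos: [0.6, 0.0182, 0.1587]
ee_rot: [-1.242, 1.183, 1.247]
wrist_force: [0.1, 1.1, -3.1]
width: 0.295
```

Call:
send_rows:
  rows:
    - [255,0,0,0.008,0,0,0]
    - [255,0,0,0.016,0,0,0]
    - [255,0,0,0.024,0,0,0]
    - [255,0,0,0.032,0,0,0]
    - [255,0,0,0.036,0,0,0]

```text
time_s: 12.22
ee_pos: [0.5991, 0.0495, 0.1588]
ee_rot: [-1.241, 1.187, 1.242]
wrist_force: [0.2, 0.7, -2.7]
width: 0.292
```

```bash
python3 -c "
from h import *
go([.6032,-.0658,.1397],.0433,1)"
```

```text
t 12.22 p [0.5991 0.0495 0.1588] shift mm [  19.     0.9 -115.3] turn [0.03 0.05 0.02] F [ 0.24  0.66 -2.74] M [ 0.05 -0.   -0.  ] w 0.292
```

Call:
send_rows:
  rows:
    - [255,-0.005,0,0,0,0,0]
    - [255,-0.005,0,-0.02,0,0,0]
    - [255,-0.005,0,-0.05,0,0,0]
    - [255,-0.005,0,-0.08,0,0,0]
    - [255,-0.005,0,-0.1,0,0,0]

```text
time_s: 12.63
ee_pos: [0.6032, -0.0571, 0.1641]
ee_rot: [-1.24, 1.193, 1.236]
wrist_force: [-0.4, -1.5, -2.4]
width: 0.295
```

Call:
send_rows:
  rows:
    - [255,0,0,-0.006,0,0,0]
    - [255,0,0,-0.01,0,0,0]
    - [255,0,0,-0.01,0,0,0]
    - [255,0,0,-0.01,0,0,0]
    - [255,0,0,-0.01,0,0,0]

```text
time_s: 13.05
ee_pos: [0.6039, -0.0597, 0.1639]
ee_rot: [-1.242, 1.186, 1.243]
wrist_force: [0.5, 0.1, -3.2]
width: 0.293
```

Run:
```python
from h import *
from plant import imaging
im=imaging.read_camera("side")[:,:,::-1]
go([.6032,-.0658,.1397],.0433,1)
cv2.imwrite("pics/c7.png",cv2.resize(im[265:325,230:310],None,fx=5,fy=5,interpolation=cv2.INTER_CUBIC))
```

```text
t 13.1 p [ 0.6039 -0.0599  0.1639] shift mm [24.2  1.  -5.9] turn [0.13 0.07 0.01] F [ 0.21  0.92 -3.42] M [-0.03  0.02  0.01] w 0.296
```

View pics/c7.png

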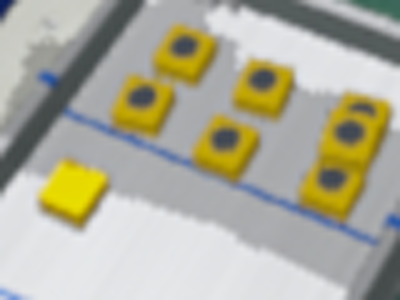

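No foot stands on edge any more. The toppled foot lies square-face-up at crop (73,190), its upper face plain yellow, in the middle third. Next I'll set the comb down behind the column and rake it to the far third.

Call:
send_rows:
  rows:
    - [255,0,0,-0.005,0,0,0]
    - [255,0.008,0,-0.005,0,0,0]
    - [255,0.016,0,-0.005,0,0,0]
    - [255,0.021,0,-0.005,0,0,0]
    - [255,0.023,0,-0.005,0,0,0]

```text
time_s: 13.52
ee_pos: [0.6031, -0.0668, 0.1393]
ee_rot: [-1.24, 1.19, 1.243]
wrist_force: [-0.1, 0.1, 1.0]
width: 0.294
```

Call:
send_rows:
  rows:
    - [255,0.0005,0,0,0,0,0]
    - [255,0.001,0,0,0,0,0]
    - [255,0.0015,0,0,0,0,0]
    - [255,0.002,0,0,0,0,0]
    - [255,0.002,0,0,0,0,0]

```text
time_s: 13.93
ee_pos: [0.6038, -0.0668, 0.1391]
ee_rot: [-1.241, 1.189, 1.241]
wrist_force: [-1.5, -0.5, 2.0]
width: 0.293
```

```bash
python3 -c "
from h import *
meanF(3);go([.6032,-.0658,.1397],.0433,1)"
```

```text
meanF [-2.36  0.34  1.29] sd [0.49 0.27 0.24] z 0.13902
t 14.08 p [ 0.6038 -0.0668  0.139 ] shift mm [-0.7  0.6  1. ] turn [-0.01  0.01 -0.01] F [-3.04  0.72  1.29] M [0.09 0.66 0.04] w 0.294
```

Call:
send_rows:
  rows:
    - [255,-0.0004,0,0.005,0,0,0]
    - [255,-0.0004,0,0.013,0,0,0]
    - [255,-0.0004,0,0.022,0,0,0]
    - [255,-0.0004,0,0.031,0,0,0]
    - [255,-0.0004,0,0.04,0,0,0]

```text
time_s: 14.5
ee_pos: [0.6027, -0.0256, 0.1393]
ee_rot: [-1.242, 1.187, 1.241]
wrist_force: [-0.0, -0.9, -0.4]
width: 0.301
```

```bash
python3 -c "
from h import *
go([.6032,-.0658,.1397],.0433,1)"
```

```text
t 14.5 p [ 0.6027 -0.0256  0.1393] shift mm [ -0.4   1.3 -40.2] turn [0.03 0.01 0.06] F [-0.01 -0.89 -0.42] M [-0.58  0.   -0.05] w 0.301
```

Call:
send_rows:
  rows:
    - [255,0,0,0.009,0,0,0]
    - [255,0,0,0.018,0,0,0]
    - [255,0,0,0.027,0,0,0]
    - [255,0,0,0.036,0,0,0]
    - [255,0,0,0.045,0,0,0]

```text
time_s: 14.92
ee_pos: [0.6003, 0.0189, 0.1392]
ee_rot: [-1.241, 1.188, 1.241]
wrist_force: [0.2, -1.8, 0.3]
width: 0.3
```

```bash
python3 -c "
from h import *
go([.6032,-.0658,.1397],.0433,1)"
```

```text
t 14.92 p [0.6003 0.0189 0.1392] shift mm [ -0.5   0.7 -84.8] turn [-0.01 -0.    0.  ] F [ 0.2  -1.78  0.35] M [-0.73 -0.08 -0.03] w 0.3
```

Call:
send_rows:
  rows:
    - [255,0,0,0.009,0,0,0]
    - [255,0,0,0.018,0,0,0]
    - [255,0,0,0.027,0,0,0]
    - [255,0,0,0.036,0,0,0]
    - [255,0,0,0.045,0,0,0]

```text
time_s: 15.33
ee_pos: [0.5983, 0.0639, 0.1392]
ee_rot: [-1.241, 1.189, 1.241]
wrist_force: [0.5, -1.7, -0.1]
width: 0.293
```

```bash
python3 -c "
from h import *
go([.6032,.097,.1397],.0433,1)"
```

```text
t 15.33 p [0.5983 0.0639 0.1392] shift mm [-0.5 -6.3 32.9] turn [-0.02  0.   -0.  ] F [ 0.46 -1.71 -0.11] M [-0.64 -0.04 -0.01] w 0.293
```

Call:
send_rows:
  rows:
    - [255,0,0,0.009,0,0,0]
    - [255,0,0,0.018,0,0,0]
    - [255,0,0,0.026,0,0,0]
    - [255,0,0,0.032,0,0,0]
    - [255,0,0,0.033,0,0,0]

```text
time_s: 15.75
ee_pos: [0.5968, 0.0982, 0.1392]
ee_rot: [-1.241, 1.186, 1.243]
wrist_force: [0.1, -1.4, 0.8]
width: 0.294
```

```bash
python3 -c "
from h import *
go([.6032,.097,.1397],.0433,1)"
```

```text
t 15.75 p [0.5968 0.0982 0.1392] shift mm [-0.5 -6.4 -1.5] turn [0.1  0.09 0.  ] F [ 0.12 -1.37  0.79] M [-0.15  0.01 -0.01] w 0.294
```

Call:
send_rows:
  rows:
    - [255,0,0,-0.003,0,0,0]
    - [255,-0.001,0,-0.008,0,0,0]
    - [255,-0.015,0,-0.01,0,0,0]
    - [255,-0.035,0,-0.01,0,0,0]
    - [255,-0.05,0,-0.01,0,0,0]

```text
time_s: 16.17
ee_pos: [0.597, 0.0842, 0.1894]
ee_rot: [-1.239, 1.191, 1.24]
wrist_force: [0.1, 0.8, -2.9]
width: 0.298
```

Call:
send_rows:
  rows:
    - [255,0,0.025,-0.03,0,0,0]
    - [255,0,0.05,-0.06,0,0,0]
    - [255,0,0.075,-0.09,0,0,0]
    - [255,0,0.09,-0.12,0,0,0]
    - [255,0,0.095,-0.145,0,0,0]

```text
time_s: 16.58
ee_pos: [0.504, -0.0669, 0.1887]
ee_rot: [-1.237, 1.196, 1.242]
wrist_force: [-0.2, 0.0, -3.6]
width: 0.299
```

Call:
send_rows:
  rows:
    - [255,0,0,0,0,0,0]
    - [255,0,0,0,0,0,0]
    - [255,0,0,0,0,0,0]
    - [255,0,0,0,0,0,0]

```text
time_s: 16.92
ee_pos: [0.5091, -0.0619, 0.1891]
ee_rot: [-1.241, 1.187, 1.242]
wrist_force: [0.7, -0.9, -3.3]
width: 0.302
```

Run:
```python
from h import *
from plant import imaging
im=imaging.read_camera("side")[:,:,::-1]
go([.5052,-.070,.158],.0433,1)
cv2.imwrite("pics/c8.png",cv2.resize(im[240:400,185:335],None,fx=3.7,fy=3.7,interpolation=cv2.INTER_CUBIC))
```

```text
t 16.97 p [ 0.5091 -0.0617  0.1891] shift mm [31.1  4.3 -8.2] turn [0.09 0.06 0.02] F [ 0.07 -0.07 -2.25] M [-0.01 -0.01 -0.  ] w 0.299
```

View pics/c8.png

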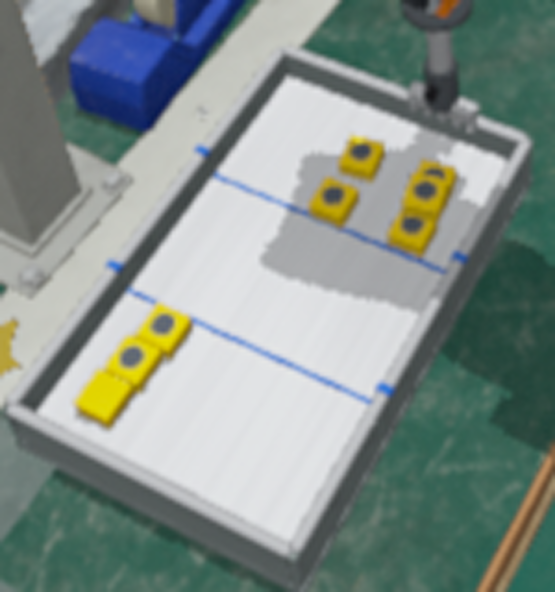

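The picture shows three feet flat in the far third at (163,325), (133,358) and (103,397). The middle pair is at (360,155) and (332,200). The second column still has its upper foot, at (425,190). I'll treat that column the same way, with one longer raised pass.

Call:
send_rows:
  rows:
    - [255,0,0.004,-0.0085,0,0,0]
    - [255,0.01,0.004,-0.0085,0,0,0]
    - [255,0.02,0.004,-0.0085,0,0,0]
    - [255,0.029,0.004,-0.0085,0,0,0]
    - [255,0.031,0.004,-0.0085,0,0,0]

```text
time_s: 17.38
ee_pos: [0.5041, -0.0716, 0.1568]
ee_rot: [-1.24, 1.19, 1.243]
wrist_force: [0.4, 0.8, -2.7]
width: 0.297
```

Call:
send_rows:
  rows:
    - [255,0,0,0,0,0,0]
    - [255,0,0,0,0,0,0]
    - [255,0,0,0,0,0,0]
    - [255,0,0,0,0,0,0]

```text
time_s: 17.72
ee_pos: [0.5055, -0.0716, 0.1586]
ee_rot: [-1.241, 1.188, 1.24]
wrist_force: [-0.1, 0.2, -2.6]
width: 0.296
```

```bash
python3 -c "
from h import *
go([.5052,-.070,.158],.0433,1)"
```

```text
t 17.72 p [ 0.5055 -0.0716  0.1586] shift mm [0.6 0.2 1.7] turn [-0.01 -0.    0.06] F [-0.12  0.24 -2.59] M [ 0.02 -0.03  0.02] w 0.296
```

Call:
send_rows:
  rows:
    - [255,0,0,0.007,0,0,0]
    - [255,0,0,0.015,0,0,0]
    - [255,0,0,0.023,0,0,0]
    - [255,0,0,0.031,0,0,0]
    - [255,0,0,0.039,0,0,0]

```text
time_s: 18.13
ee_pos: [0.5033, -0.0313, 0.1582]
ee_rot: [-1.241, 1.188, 1.242]
wrist_force: [0.8, 0.1, -2.2]
width: 0.292
```

Call:
send_rows:
  rows:
    - [255,0,0,0.008,0,0,0]
    - [255,0,0,0.016,0,0,0]
    - [255,0,0,0.024,0,0,0]
    - [255,0,0,0.032,0,0,0]
    - [255,0,0,0.04,0,0,0]

```text
time_s: 18.55
ee_pos: [0.5017, 0.0082, 0.1582]
ee_rot: [-1.241, 1.188, 1.241]
wrist_force: [-0.0, 0.3, -2.7]
width: 0.292
```

Call:
send_rows:
  rows:
    - [255,0,0,0.008,0,0,0]
    - [255,0,0,0.016,0,0,0]
    - [255,0,0,0.023,0,0,0]
    - [255,0,0,0.03,0,0,0]
    - [255,0,0,0.034,0,0,0]

```text
time_s: 18.97
ee_pos: [0.5002, 0.0426, 0.1582]
ee_rot: [-1.241, 1.187, 1.242]
wrist_force: [0.1, -0.6, -3.8]
width: 0.295
```

Call:
send_rows:
  rows:
    - [255,-0.005,0,-0.002,0,0,0]
    - [255,-0.008,0,-0.022,0,0,0]
    - [255,-0.008,0,-0.052,0,0,0]
    - [255,-0.008,0,-0.082,0,0,0]
    - [255,-0.008,0,-0.102,0,0,0]

```text
time_s: 19.38
ee_pos: [0.5043, -0.065, 0.1665]
ee_rot: [-1.24, 1.193, 1.237]
wrist_force: [0.9, -0.8, -2.9]
width: 0.296
```

Call:
send_rows:
  rows:
    - [255,0,0,-0.005,0,0,0]
    - [255,0,0,-0.01,0,0,0]
    - [255,0,0,-0.01,0,0,0]
    - [255,0,0,-0.01,0,0,0]
    - [255,0,0,-0.01,0,0,0]

```text
time_s: 19.8
ee_pos: [0.5052, -0.0691, 0.1663]
ee_rot: [-1.242, 1.187, 1.243]
wrist_force: [-0.0, -0.3, -2.6]
width: 0.293
```

```bash
cat > blob.py <<'E'
from h import *
from plant import imaging
def blobs(tag,cam="side"):
    im=imaging.read_camera(cam);cv2.imwrite(f"pics/{tag}.png",im[:,:,::-1])
    hsv=cv2.cvtColor(im,cv2.COLOR_RGB2HSV);m=cv2.inRange(hsv,(22,150,90),(34,255,255))
    n,l,st,c=cv2.connectedComponentsWithStats(m)
    Q=np.array([[np.cos(.0433),-np.sin(.0433)],[np.sin(.0433),np.cos(.0433)]])
    for i in range(1,n):
        if st[i,4]>25:
            t=Q.T@(back(cam,*c[i],.036)[:2]-[.549,.052])
            if abs(t[0])<.1 and abs(t[1])<.15: print("px",c[i].round(1),"wh",st[i,2:4],"area",st[i,4],"tray mm",(1e3*t).round(0))
E
python3 -c "
from blob import *
blobs('d1');go([.5052,-.070,.158],.0433,1)"
```

```text
px [282.4 282.7] wh [12 11] area 73 tray mm [  0. -88.]
px [301.9 289.5] wh [11 11] area 78 tray mm [-49. -90.]
px [274.9 294.5] wh [13 13] area 83 tray mm [ -1. -52.]
px [296.3 302.2] wh [13 13] area 84 tray mm [-54. -55.]
px [283.2 321.6] wh [13 14] area 119 tray mm [-51.  -1.]
px [219.8 339.5] wh [30 32] area 322 tray mm [46. 90.]
t 19.85 p [ 0.5052 -0.0691  0.1663] shift mm [ 8.3  0.  -0.9] turn [0.12 0.05 0.01] F [ 0.17  0.3  -3.17] M [ 0.08 -0.01  0.01] w 0.295
```

The toppled foot is flat in the middle third at tray (-51, -1) mm; its blob area matches a plain square face. I'll lower the comb onto the bed behind the column and rake to the middle.

Call:
send_rows:
  rows:
    - [255,0.008,0,0,0,0,0]
    - [255,0.016,0,0,0,0,0]
    - [255,0.022,0,0,0,0,0]
    - [255,0.0245,0,0,0,0,0]
    - [255,0.0245,0,0,0,0,0]

```text
time_s: 20.27
ee_pos: [0.5043, -0.0705, 0.1406]
ee_rot: [-1.24, 1.19, 1.243]
wrist_force: [-0.2, -0.2, -3.9]
width: 0.295
```

Call:
send_rows:
  rows:
    - [255,0.0008,0,0,0,0,0]
    - [255,0.0016,0,0,0,0,0]
    - [255,0.0022,0,0,0,0,0]
    - [255,0.0027,0,0,0,0,0]
    - [255,0.0027,0,0,0,0,0]

```text
time_s: 20.68
ee_pos: [0.5053, -0.0706, 0.1393]
ee_rot: [-1.241, 1.188, 1.24]
wrist_force: [-0.3, 0.6, -0.6]
width: 0.294
```

```bash
python3 -c "
from h import *
meanF(3);go([.5052,.0089,.1393],.0433,1)"
```

```text
meanF [-0.49 -0.32 -0.07] sd [0.1  0.59 0.55] z 0.13924
t 20.83 p [ 0.5053 -0.0707  0.1392] shift mm [-0.1 -3.4 79.5] turn [-0.02  0.    0.04] F [-0.48  0.16  0.17] M [ 0.04  0.07 -0.01] w 0.292
```

About 2.8 N on the bed. Raking.

Call:
send_rows:
  rows:
    - [255,0,0,0.005,0,0,0]
    - [255,0,0,0.013,0,0,0]
    - [255,0,0,0.022,0,0,0]
    - [255,0,0,0.031,0,0,0]
    - [255,0,0,0.04,0,0,0]

```text
time_s: 21.25
ee_pos: [0.5033, -0.0295, 0.1391]
ee_rot: [-1.241, 1.188, 1.241]
wrist_force: [-0.8, -2.7, 0.4]
width: 0.295
```

```bash
python3 -c "
from h import *
go([.5052,.0089,.1393],.0433,1)"
```

```text
t 21.25 p [ 0.5033 -0.0295  0.1391] shift mm [-0.2 -3.6 38.3] turn [0.02 0.   0.01] F [-0.83 -2.7   0.37] M [-0.76 -0.09 -0.03] w 0.295
```

Call:
send_rows:
  rows:
    - [255,0,0,0.009,0,0,0]
    - [255,0,0,0.018,0,0,0]
    - [255,0,0,0.027,0,0,0]
    - [255,0,0,0.035,0,0,0]
    - [255,0,0,0.039,0,0,0]

```text
time_s: 21.67
ee_pos: [0.5016, 0.0101, 0.139]
ee_rot: [-1.242, 1.187, 1.242]
wrist_force: [-0.6, -2.2, 1.1]
width: 0.297
```

```bash
python3 -c "
from blob import *
go([.5052,.0089,.1393],.0433,1);blobs('d2')"
```

```text
t 21.67 p [0.5016 0.0101 0.139 ] shift mm [-0.3 -3.6 -1.3] turn [0.09 0.04 0.  ] F [-0.59 -2.17  1.13] M [-0.8  -0.09 -0.01] w 0.297
px [274.8 294.9] wh [12 12] area 72 tray mm [ -1. -52.]
px [281.6 324.5] wh [22 33] area 294 tray mm [-51.   7.]
px [219.8 339.8] wh [30 32] area 319 tray mm [46. 91.]
```

Call:
send_rows:
  rows:
    - [255,0,0,-0.003,0,0,0]
    - [255,-0.001,0,-0.008,0,0,0]
    - [255,-0.015,0,-0.01,0,0,0]
    - [255,-0.045,0,-0.01,0,0,0]
    - [255,-0.08,0,-0.01,0,0,0]

```text
time_s: 22.13
ee_pos: [0.4999, -0.0034, 0.2179]
ee_rot: [-1.237, 1.195, 1.244]
wrist_force: [0.9, -0.2, -3.1]
width: 0.298
```

Call:
send_rows:
  rows:
    - [255,0,0.015,-0.02,0,0,0]
    - [255,0,0.035,-0.05,0,0,0]
    - [255,0,0.055,-0.08,0,0,0]
    - [255,0,0.07,-0.11,0,0,0]
    - [255,0,0.07,-0.145,0,0,0]

```text
time_s: 22.55
ee_pos: [0.4328, -0.151, 0.2184]
ee_rot: [-1.237, 1.194, 1.246]
wrist_force: [0.7, -0.2, -3.1]
width: 0.297
```

```bash
python3 -c "
from blob import *
go([.4205,-.2988,.22],.064,1)"
```

```text
t 22.55 p [ 0.4328 -0.151   0.2184] shift mm [  -1.6   18.6 -147.2] turn [-1.23  0.05 -0.41] F [ 0.73 -0.22 -3.12] M [ 0.04 -0.01 -0.01] w 0.297
```

Call:
send_rows:
  rows:
    - [255,0,0.01,-0.03,-0.4,0,0]
    - [255,0,0.018,-0.065,-0.8,0,0]
    - [255,0,0.018,-0.1,-1.2,0,0]
    - [255,0,0.018,-0.13,-1.2,0,0]
    - [255,0,0.018,-0.147,-1.2,0,0]

```text
time_s: 22.97
ee_pos: [0.4245, -0.3029, 0.2184]
ee_rot: [-1.252, 1.184, 1.251]
wrist_force: [0.0, -1.6, -2.6]
width: 0.292
```

Call:
send_rows:
  rows:
    - [255,0.015,0,0,0,0,0]
    - [255,0.035,0,0,0,0,0]
    - [255,0.055,0,0,0,0,0]
    - [255,0.06,0,0,0,0,0]
    - [255,0.06,0,0,0,0,0]

```text
time_s: 23.38
ee_pos: [0.4248, -0.2972, 0.1574]
ee_rot: [-1.252, 1.18, 1.26]
wrist_force: [-0.1, -0.6, -2.5]
width: 0.293
```

Call:
send_rows:
  rows:
    - [255,0,0,0,0,0,0]
    - [255,0,0,0,0,0,0]
    - [255,0,0,0,0,0,0]
    - [255,0,0,0,0,0,0]

```text
time_s: 23.72
ee_pos: [0.4272, -0.2976, 0.1598]
ee_rot: [-1.257, 1.178, 1.255]
wrist_force: [0.7, 0.3, -3.7]
width: 0.293
```

```bash
python3 -c "
from blob import *
go([.4205,-.2988,.1536],.064,1);blobs('d3','top')"
```

```text
t 23.72 p [ 0.4272 -0.2976  0.1598] shift mm [ 6.2  6.8 -0.8] turn [-0.01 -0.06  0.08] F [ 0.74  0.3  -3.65] M [-0.02  0.03  0.01] w 0.293
px [162.3 200. ] wh [30 11] area 207 tray mm [49. 89.]
px [236.6 213.6] wh [10 10] area 51 tray mm [  3. -91.]
px [221.9 215. ] wh [10  9] area 49 tray mm [  2. -55.]
px [197.5 237.4] wh [29 13] area 189 tray mm [-48.   6.]
```

Call:
send_rows:
  rows:
    - [255,0.006,-0.01,-0.001,0,0,0]
    - [255,0.006,-0.025,-0.001,0,0,0]
    - [255,0.006,-0.04,-0.001,0,0,0]
    - [255,0.006,-0.055,-0.001,0,0,0]
    - [255,0.006,-0.063,-0.001,0,0,0]

```text
time_s: 24.18
ee_pos: [0.4929, -0.2935, 0.1529]
ee_rot: [-1.259, 1.175, 1.255]
wrist_force: [0.3, -1.1, -2.8]
width: 0.296
```

Call:
send_rows:
  rows:
    - [255,0,0,0,0,0,0]
    - [255,0,0,0,0,0,0]
    - [255,0,0,0,0,0,0]
    - [255,0,0,0,0,0,0]

```text
time_s: 24.52
ee_pos: [0.4883, -0.2946, 0.1528]
ee_rot: [-1.255, 1.18, 1.257]
wrist_force: [-0.2, 0.1, -2.7]
width: 0.297
```

```bash
python3 -c "
from h import *
go([.4904,-.2943,.1416],.064,1)"
```

```text
t 24.52 p [ 0.4883 -0.2946  0.1528] shift mm [11.2 -2.2  0.1] turn [-0.05  0.01 -0.1 ] F [-0.18  0.1  -2.74] M [-0.   -0.04 -0.06] w 0.297
```

Call:
send_rows:
  rows:
    - [255,0.003,-0.002,0,0,0,0]
    - [255,0.006,-0.002,0,0,0,0]
    - [255,0.009,-0.002,0,0,0,0]
    - [255,0.0105,-0.002,0,0,0,0]
    - [255,0.0105,-0.002,0,0,0,0]

```text
time_s: 24.93
ee_pos: [0.4913, -0.294, 0.1419]
ee_rot: [-1.255, 1.179, 1.257]
wrist_force: [-0.4, 0.4, -3.6]
width: 0.295
```

```bash
python3 -c "
from h import *
meanF(3);go([.4904,-.2943,.1416],.064,1)"
```

```text
meanF [ 0.29  0.07 -2.79] sd [0.26 0.23 0.88] z 0.14244
t 25.08 p [ 0.4917 -0.2941  0.1424] shift mm [ 0.8  1.3 -0.1] turn [-0.    0.01 -0.  ] F [-0.05 -0.22 -3.04] M [-0.01  0.    0.  ] w 0.299
```

Call:
send_rows:
  rows:
    - [255,0.0005,0.001,0,0,0,0]
    - [255,0.001,0.001,0,0,0,0]
    - [255,0.0013,0.001,0,0,0,0]
    - [255,0.0013,0.001,0,0,0,0]

```text
time_s: 25.42
ee_pos: [0.4905, -0.2942, 0.1416]
ee_rot: [-1.256, 1.179, 1.256]
wrist_force: [-1.5, 0.8, 3.0]
width: 0.297
```

```bash
python3 -c "
from h import *
meanF(3);go([.4904,-.2943,.1416],.064,1)"
```

```text
meanF [-2.    0.46  3.69] sd [0.44 0.14 0.74] z 0.1416
t 25.57 p [ 0.4905 -0.2942  0.1416] shift mm [-0.   0.1 -0.1] turn [-0.01 -0.01 -0.01] F [-1.9   0.42  4.53] M [ 0.07  0.57 -0.05] w 0.3
```

The collar is seated at the same pose as when I took it. I'll release, back off upward and clear the view.

Call:
send_rows:
  rows:
    - [120,0,0,0,0,0,0]
    - [60,0,0,0,0,0,0]
    - [0,0,0,0,0,0,0]
    - [0,0,0,0,0,0,0]
    - [0,0,0,0,0,0,0]

```text
time_s: 25.98
ee_pos: [0.4908, -0.2942, 0.1411]
ee_rot: [-1.256, 1.178, 1.256]
wrist_force: [0.9, -0.0, 0.4]
width: 0.975
```

Call:
send_rows:
  rows:
    - [0,0,0,0,0,0,0]
    - [0,0,0,0,0,0,0]
    - [0,-0.01,0,0,0,0,0]
    - [0,-0.03,0,0,0,0,0]
    - [0,-0.05,0,0,0,0,0]

```text
time_s: 26.4
ee_pos: [0.4902, -0.2939, 0.1918]
ee_rot: [-1.255, 1.179, 1.258]
wrist_force: [0.4, 0.6, -0.7]
width: 1.0
```

Call:
send_rows:
  rows:
    - [0,-0.025,0,0,0,0,0]
    - [0,-0.05,0,0,0,0,0]
    - [0,-0.08,0.01,0,0,0,0]
    - [0,-0.09,0.04,0,0,0,0]
    - [0,-0.09,0.07,0,0,0,0]

```text
time_s: 26.82
ee_pos: [0.423, -0.2989, 0.2848]
ee_rot: [-1.264, 1.175, 1.25]
wrist_force: [-0.8, -0.5, -0.0]
width: 1.0
```

Call:
send_rows:
  rows:
    - [0,0,0.01,-0.02,0,0,0]
    - [0,0,0.01,-0.05,0,0,0]
    - [0,0,0.01,-0.08,0,0,0]
    - [0,0,0.01,-0.1,0,0,0]
    - [0,0,0.01,-0.1,0,0,0]

```text
time_s: 27.23
ee_pos: [0.4159, -0.4046, 0.2817]
ee_rot: [-1.254, 1.184, 1.249]
wrist_force: [-0.7, -0.8, -0.4]
width: 0.998
```

Call:
send_rows:
  rows:
    - [0,0,0,0,0,0,0]
    - [0,0,0,0,0,0,0]
    - [0,0,0,0,0,0,0]

```text
time_s: 27.48
ee_pos: [0.4176, -0.3976, 0.2815]
ee_rot: [-1.257, 1.176, 1.258]
wrist_force: [0.7, 0.6, -0.2]
width: 1.001
```

Run:
```python
from blob import *
blobs("e_top","top");blobs("e_side");s=manip.read_state();print(s["time_s"],s["ee_pos"],s["width"],s["wrist_force"])
t=cv2.imread("pics/e_top.png");s=cv2.imread("pics/e_side.png")
f=lambda i,u0,u1,v0,v1,k:cv2.resize(i[v0:v1,u0:u1],None,fx=k,fy=k,interpolation=cv2.INTER_CUBIC)
o=np.zeros((600,800,3),np.uint8)
def put(im,x,y): o[y:y+im.shape[0],x:x+im.shape[1]]=im
put(f(t,134,264,170,264,3.2),0,0)       # 416x301
put(f(t,280,405,130,264,2.2),420,0)   # 275x295
put(f(s,185,335,250,395,2),0,305)   #300x290
put(f(s,300,440,150,250,2.9),310,305) #406x290
cv2.imwrite("pics/final.png",o)
```

```text
px [162.3 200. ] wh [30 11] area 207 tray mm [49. 89.]
px [236.6 213.6] wh [10 10] area 51 tray mm [  3. -91.]
px [222.  215.1] wh [10  9] area 48 tray mm [  2. -55.]
px [197.5 237.4] wh [29 13] area 189 tray mm [-48.   6.]
px [282.3 282.8] wh [11 11] area 70 tray mm [  0. -87.]
px [274.9 294.9] wh [12 12] area 69 tray mm [ -1. -52.]
px [281.3 324.9] wh [22 33] area 283 tray mm [-51.   8.]
px [219.8 339.5] wh [30 32] area 322 tray mm [46. 90.]
27.5833 [ 0.41758033 -0.39784315  0.28145441] 1.000266404711242 [0.1583911  0.22841721 0.05811761]
```

View pics/final.png

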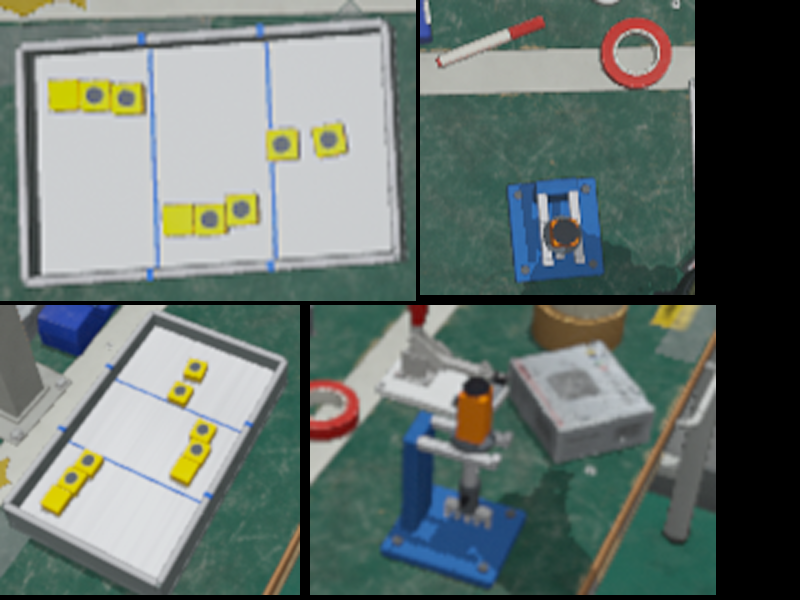

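The final picture shows eight separate feet: three in the far third, three in the middle and two in the heap's third. The rake hangs in its fork, and the marker and carton have not moved.

```bash
python3 -c "
from plant import manip
print(manip.job_done())"
```

```text
the job is handed in; nothing more can be done
None
```

The feet are raked out into one layer, the rake is back in its stand, and the job is handed in at about 27.6 s.

**What I did:**
- I took the rake from the stand and found the bed by touch. The comb contacts it at TCP z ≈ 0.140 m.
- I knocked each upper foot forward off its column with the comb held about 18 mm above the bed, so that part was not raked on the bed. The first foot ended up standing on edge, and a second raised pass tipped it flat.
- With the comb on the bed, I raked the +x column into the far third and the -x column into the middle third. The press read about 2.5 to 4 N, taken between moves.
- I hung the rake back at the pose it was taken from, let go and moved clear.

**Last checks:**
- **Layout:** both cameras show all eight feet apart and flat, three in the far third, three in the middle and two in the heap's third.
- **Upside down:** the two feet from the top layer lie with a plain yellow face up and no disc visible. I judged them flat from their full square outline.
- **Close to the line:** one foot of the untouched middle pair has its edge on the blue line. Its centre is about 7 to 10 mm inside its third.
- **Bystanders:** the rake's collar sits in the fork, and the marker and carton look unmoved.

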